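# Put the findings tins away by size under the bench shelf

### The arm

A 6-joint arm with a two-finger parallel gripper is mounted at the origin on the work surface. World frame = base frame: x ahead of the robot, y to its left, z up, the work surface at z = 0. Lengths are in m, angles in rad, forces in N, time in s.
With the tool pointing down it reaches from about 0.375 to 0.825 m from the base axis. Payload 5.5 kg.
Tool frame: the origin (TCP) lies at the very end of the fingers, on their centre line; the grasp point (between the pads) lies 19 mm behind it; z points along the fingers, y is the line along which they close (so a half turn about z gives the same grasp; the last joint's range is limited). The gripper opens to 85 mm and grips with 20 to 120 N. Pads are 22 mm wide; open, the fingers measure 114 mm over their backs; the gripper's body (76 mm by 85 mm) begins 54 mm behind the grasp point. The pads swing forward as they close: fully open they stand 13 mm farther back than shut.
Start: joints at [1.168, 0.314, -0.047, 1.21, 0, 1.571], TCP at [0.235, 0.552, 0.197] pointing down, gripper open.
Joint ranges: [-2.67, 2.67], [-0.69, 1.73], [-1.03, 1.25], [-2.08, 2.16], [-1.42, 1.45], [-3.14, 3.14]. Speed limits (rad/s): [2.39, 2.39, 3.01, 3.14, 3.14, 3.14].

### API

Orientations are given as a rotation vector (axis times angle).
In Python, from rig import bot gives the robot as it stands.
- The arm moves only by the tool jog_arm, never from a script. Its argument "plan" is a list of rows, each an object with "dp": the shift along the tool's x, y, z in cm, a list of three; "spin": the turn about the tool's z in rad; "gripper": the finger opening in cm, from 0 to 8.54. A call has 1 to 5 rows; each row shifts and turns the commanded pose from where the row before left it, along the tool's axes as they then stand; what a row does not reach is not made up. A row lasts 1/10 s, in which the tool goes at most 50 mm and 8.59 degrees, less where a joint would pass 70% of its speed; a pose out of reach is approached as far as the arm can. A call with a gripper value outside its range is refused whole. The fingers move at their own pace and stop on an object; the grip force is fixed at half the most. Time passes only in rows, so rows that do not move let the fingers close. It gives the time, the measured TCP pose, the force, the opening and the grip force at its end, in the units of the state.
- bot.read_state(): the state, without advancing time (a new reading comes with each control period).
- bot.read_camera(name): name is "side" or "top" or "wrist"; returns a dict with "frame" (480x640x3 uint8, blue, green, red), "z_map" (480x640 float32, m along the optical axis (not along the pixel's ray), 0 where there is no reading), "mtx" (3x3 intrinsics, pixels), "k1" (the pictures are not rectified: a ray, as slopes to the right and down, at radius r is drawn at 1 + k1 r^2 times it, then the intrinsics apply), "R" (3x3) and "t" (3): a world point X has camera coordinates R X + t; the wrist camera has in their place "tool_from_camera" (4x4, takes a point from camera to tool coordinates, whose origin is the TCP and whose axes are the flange's). Camera axes: x right, y down, z forward; pixel columns grow to the right and rows downward; lengths in m; the calibration is good to about 2 mm. A picture is of the moment at which its call begins: read the wrist's pose just before it.
- bot.hand_in(): hands the job in; it is judged then, once.
Trained networks look in the newest picture that a camera, given by its name, has taken for a name from the list of things; names that differ only in an ending like _2 or _b are one class to them, and where a whole thing is asked for, a point or a joint stands for the part that bears it (a point fixed in the world has none). Each returns a list of dicts, best first, with "p" (0 to 1); they miss things now and then, are a little off and sometimes report something else, mostly with a low value. They report only what shows in the picture. A call takes as long as a camera call.
- bot.find_in(label, camera): "position" ([x, y, z] in m, in world coordinates, good to about 4 mm: the middle of the surface that is visible of it).
The state is a dict: "t": time; "qpos": joint angles; "joint_velocities": joint speeds; "joint_efforts": joint torques, N m; "eef_pos": TCP position; "orientation": TCP orientation; "contact_force": force on the tool from outside, world axes, zero at the start; "torque": the same for the moment, N m; "grip_width": finger opening in m; "grasp_force": force on a finger pad.
Only numpy, scipy, OpenCV 4.12 (cv2) and the standard library are available. Lean on these libraries where they do the work, as an engineer would, in place of code of your own. Each camera call takes 0.05 s, during which the arm holds its last target. There are 200 camera calls.

### The job

Put the four round aluminium tins away under the low wooden shelf, one in each bay, in order of size: the largest in the end bay below the flower jar, then smaller and smaller along the row to the smallest in the end bay below the pot of files. Slide each one in from the front, the robot's side, until its near edge is level with the shelf's front edge or farther in, standing on the bench with its lid up. Leave the vials, the pen and the hammer where they lie.

Things in the scene. Friction and masses are not known exactly. Their poses are not given: they have to be found in the camera images.
- tin_62: round screw-lid aluminium tin, diameter 62 mm, 33 mm high, about 160 g, stands loose on the bench with its lid up; origin at the centre of its underside, z up through the lid. Largest of the four tins
- tin_52: round screw-lid aluminium tin, diameter 52 mm, 29 mm high, about 110 g, stands loose on the bench with its lid up; origin at the centre of its underside, z up through the lid. Second largest of the four tins
- tin_43: round screw-lid aluminium tin, diameter 43 mm, 26 mm high, about 75 g, stands loose on the bench with its lid up; origin at the centre of its underside, z up through the lid. Third largest of the four tins
- tin_34: round screw-lid aluminium tin, diameter 34 mm, 23 mm high, about 45 g, stands loose on the bench with its lid up; origin at the centre of its underside, z up through the lid. Smallest of the four tins
- shelf: low fixed beech shelf, 160 mm deep (x), 362 wide (y), top 56 above the bench, 44 clear under the board; origin under its centre at bench height, x to the back. Front edge at x = -80 (robot's side), open. Walls 10 thick at y = -176, -88, 0, 88, 176 (dark lines on top), x -74 to 80, part four floorless bays, 78 clear, centres at y = -132, -44, 44, 132. Back lip 14 high at x = 72
- flower_jar: fixed glass jar of cream flowers, 155 mm high, flowers 90 mm across, on the back half of the shelf's top (45 mm behind its middle) above one end bay: y = +130 or -130 mm in the shelf's frame; origin at the centre of its underside. A dark pot of small files, 140 mm high, stands likewise above the other end bay
- vial_l: loose glass vial with black cap, 24 mm across, 52 mm high, standing among the tins on the robot's left; origin at the centre of its underside. Bystander
- vial_r: the same, on the robot's right. Bystander
- pen: loose grey pen with black cap, 135 mm long (x), 10 mm thick, lying in front of the robot between the tins; origin at the middle of its underside. Bystander
- hammer: loose small hammer lying on the robot's right, wooden handle along x, 240 mm long, head at +x, 66 mm wide and 24 mm high; origin at bench height under the middle of its length. Bystander

How it is judged:
By the outcome, as a careful person would: the job done as asked, in the order asked, and still so for the second after the job is handed in, with the robot touching nothing.
It also fails if it takes over 106 s, if anything falls off the work surface, if the arm or the gripper's body presses on something with over 40 N, if the wrist force passes 120 N, or if a joint passes its speed limit or range.

## Working session

There is one attempt and no reset: what is moved stays moved. The work goes in short steps, Python scripts to look and compute and a tool call to move; the robot and the scene stay as the last step left them, time stands still between calls to the robot, and variables do not carry over. Pictures are saved under pics/ and viewed, at most 14 in all, crops included, and the job is handed in when it is done.

Besides the shell and the picture viewer there is one more tool, called after "Emit:" as name(argument=value, ...) on one line, values as JSON. jog_arm: Moves the arm, as the interface text tells. Its arguments: {"type":"object","properties":{"plan":{"type":"array"}},"required":["plan"]}

```bash
ls; mkdir -p pics
cat > h.py <<'E'
import numpy as np, cv2
from rig import bot
def shot(cam,fn):
    c=bot.read_camera(cam); cv2.imwrite('pics/'+fn+'.png',c['frame']); return c
def cloud(c):
    z=c['z_map']; v,u=np.mgrid[0:480,0:640].astype(float)
    K=c['mtx']; a=(u-K[0,2])/K[0,0]; b=(v-K[1,2])/K[1,1]; x,y=a.copy(),b.copy()
    for _ in range(8):
        s=1+c['k1']*(x*x+y*y); x,y=a/s,b/s
    P=np.stack([x*z,y*z,z],-1)
    W=(P-c['t'])@c['R']; W[z==0]=np.nan
    return W
E
python3 - <<'E'
from h import *
s=bot.read_state(); print({k:np.round(v,3) for k,v in s.items()})
for cam in('top','side'):
    c=shot(cam,cam+'0'); print(cam,c['R'].round(3).tolist(),c['t'].round(3))
    np.save(cam+'.npy',cloud(c))
    for n in['tin_62','tin_52','tin_43','tin_34','shelf','flower_jar','vial_l','vial_r','pen','hammer']:
        print(n,[(np.round(d['position'],3).tolist(),round(d['p'],2)) for d in bot.find_in(n,cam)[:4]])
E
```

```text
pics
{'t': np.float64(0.0), 'qpos': array([ 1.168,  0.314, -0.048,  1.21 ,  0.   ,  1.571]), 'joint_velocities': array([ 0.002,  0.001,  0.001, -0.001, -0.   , -0.001]), 'joint_efforts': array([ 1.0000e-03, -5.3959e+01,  3.3975e+01,  1.9000e-02,  0.0000e+00,
       -0.0000e+00]), 'eef_pos': array([0.235, 0.551, 0.196]), 'orientation': array([-6.280e-01, -3.078e+00,  3.000e-03]), 'contact_force': array([0.072, 0.822, 0.577]), 'torque': array([-0.02 ,  0.027,  0.003]), 'grasp_force': np.float64(0.0), 'grip_width': np.float64(0.086)}
top [[-0.02, -1.0, -0.006], [-0.983, 0.021, -0.183], [0.183, 0.002, -0.983]] [-0.065  0.564  0.894]
tin_62 [([0.436, 0.09, 0.021], 0.76), ([0.466, 0.281, 0.028], 0.69), ([0.445, -0.286, 0.032], 0.65), ([0.435, -0.096, 0.028], 0.63)]
tin_52 [([0.436, 0.09, 0.021], 0.76), ([0.466, 0.281, 0.028], 0.69), ([0.445, -0.286, 0.032], 0.65), ([0.435, -0.096, 0.028], 0.63)]
tin_43 [([0.436, 0.09, 0.021], 0.76), ([0.466, 0.281, 0.028], 0.69), ([0.445, -0.286, 0.032], 0.65), ([0.435, -0.096, 0.028], 0.63)]
tin_34 [([0.436, 0.09, 0.021], 0.76), ([0.466, 0.281, 0.028], 0.
[... 654 characters left out ...]
.104, 0.03], 0.92), ([0.438, 0.081, 0.025], 0.69), ([0.474, 0.276, 0.028], 0.49)]
tin_43 [([0.453, -0.3, 0.035], 0.92), ([0.438, -0.104, 0.03], 0.92), ([0.438, 0.081, 0.025], 0.69), ([0.474, 0.276, 0.028], 0.49)]
tin_34 [([0.453, -0.3, 0.035], 0.92), ([0.438, -0.104, 0.03], 0.92), ([0.438, 0.081, 0.025], 0.69), ([0.474, 0.276, 0.028], 0.49)]
shelf [([0.671, -0.11, 0.054], 0.8)]
flower_jar [([0.71, 0.064, 0.144], 0.71)]
vial_l [([0.452, 0.188, 0.034], 0.68), ([0.46, -0.212, 0.034], 0.55)]
vial_r [([0.452, 0.188, 0.034], 0.68), ([0.46, -0.212, 0.034], 0.55)]
pen [([0.398, -0.005, 0.006], 0.76), ([0.452, -0.3, 0.035], 0.6)]
hammer [([0.529, -0.477, 0.016], 0.85), ([0.438, -0.106, 0.029], 0.61)]
```

View pics/top0.png

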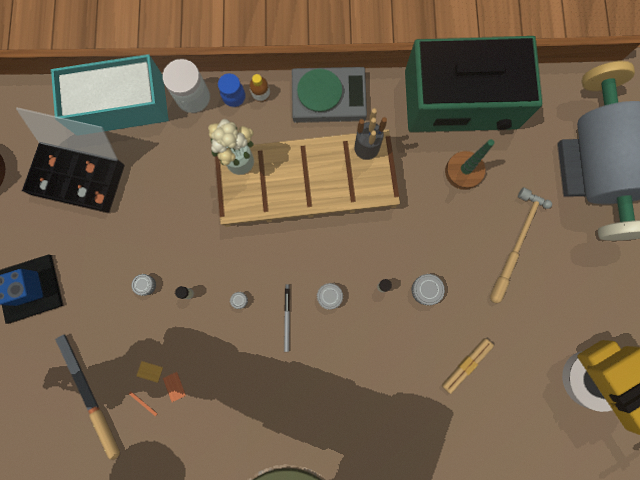

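View pics/side0.png

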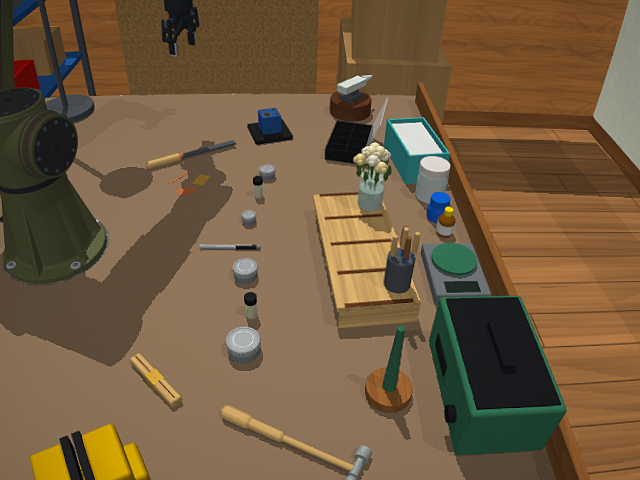

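Run:
```python
from h import *
W=np.load('top.npy')
# tins and vials: rough tops
for n,(x,y) in dict(A=(.47,.28),B=(.437,.088),C=(.436,-.098),D=(.448,-.29),vl=(.45,.195),vr=(.457,-.2)).items():
    d=np.hypot(W[...,0]-x,W[...,1]-y)<.045
    P=W[d&(W[...,2]>.012)]; zt=np.percentile(P[:,2],90)
    T=P[abs(P[:,2]-np.median(P[P[:,2]>zt-.004][:,2]))<.004]
    c,r=cv2.minEnclosingCircle(T[:,:2].astype(np.float32)); 
    print(n,len(T),np.round(c,4),'D',round(2*r,4),'ext',np.ptp(T[:,:2],axis=0).round(4),'area D',zt.round(4))
# shelf top
P=W[(abs(W[...,2]-.056)<.006)&(W[...,0]>.52)&(W[...,0]<.9)]
print(len(P),P[:,:2].min(0),P[:,:2].max(0),cv2.minAreaRect(P[:,:2].astype(np.float32)))
H=W[(W[...,2]>.09)&(W[...,0]>.5)&(W[...,0]<.95)]
for sgn in(1,-1):
    Q=H[(H[:,1]+.05)*sgn>0]; print(sgn,len(Q),np.median(Q,0).round(3) if len(Q) else'')
W2=np.load('side.npy')
P=W2[(abs(W2[...,2]-.056)<.005)&(W2[...,0]>.52)&(W2[...,0]<.9)]
print('side',cv2.minAreaRect(P[:,:2].astype(np.float32)))
```

```text
A 349 [0.4717 0.284 ] D 0.0439 ext [0.0421 0.0429] area D 0.0275
B 217 [0.4356 0.0906] D 0.0341 ext [0.032  0.0324] area D 0.0246
C 523 [ 0.4395 -0.0928] D 0.0525 ext [0.0513 0.0501] area D 0.0305
D 739 [ 0.4497 -0.2895] D 0.063 ext [0.0597 0.0606] area D 0.035
vl 114 [0.4521 0.1985] D 0.0244 ext [0.0217 0.022 ] area D 0.0539
vr 115 [ 0.4582 -0.2017] D 0.0233 ext [0.0217 0.0219] area D 0.0542
13607 [ 0.53761021 -0.70530478] [0.8999554 0.5070837] ((0.7407228350639343, -0.10176104307174683), (1.2202950716018677, 0.338858962059021), 86.41658782958984)
1 3833 [0.765 0.183 0.117]
-1 17385 [ 0.807 -0.456  0.125]
side ((0.7520656585693359, 0.5168622136116028), (0.3693448305130005, 2.066734790802002), 2.6810920238494873)
```

The top view shows tins at pixels (143,285), (238,300), (330,296) and (428,290). These are tin_43, tin_34, tin_52 and tin_62. The shelf's front edge runs from (222,221) to (398,203). The jar is at its left end (+y), at (232,145), and the files are at its right end, at (370,135). The side view agrees. So from left to right the bays take 62, 52, 43, 34. Next I'll fit the shelf pose.

```bash
cat >> h.py <<'E'
from scipy.spatial.transform import Rotation as Ro
def st():
    s=bot.read_state(); R=Ro.from_rotvec(s['orientation']).as_matrix(); return s,s['eef_pos'],R
E
python3 - <<'E'
from h import *
res=[]
for cam,(u0,u1,v0,v1) in dict(top=(205,408,120,228),side=(305,425,180,330)).items():
    W=np.load(cam+'.npy'); S=W[v0:v1,u0:u1].reshape(-1,3)
    P=S[abs(S[:,2]-np.nanmedian(S[(S[:,2]>.045)&(S[:,2]<.065),2])) <.004]
    P=P[(P[:,0]>.5)&(P[:,0]<.85)]
    m,(w,h),a=cv2.minAreaRect(P[:,:2].astype(np.float32)); print(cam,len(P),np.round(m,4),round(w,4),round(h,4),round(a,2),P[:,2].mean().round(4))
    th=np.deg2rad(a if w<h else a-90); ex=np.array([np.cos(th),np.sin(th)]); ey=np.array([-ex[1],ex[0]])
    L=(P[:,:2]-m)@np.c_[ex,ey]
    # front edge line: min x per y bin
    b=np.arange(-.16,.161,.01); f=[np.percentile(L[(abs(L[:,1]-y)<.005),0],1) for y in b]
    k=np.polyfit(b,f,1); print('front slope',k.round(4), 'resid',np.std(f-np.polyval(k,b)).round(4),'th',th, 'y range',np.percentile(L[:,1],[.3,99.7]))
s,p,R=st(); print(R.round(3)); 
print(bot.read_camera('wrist')['tool_from_camera'].round(3))
E
```

```text
top 11786 [ 0.6809 -0.0499] 0.1606 0.3623 5.36 0.0562
front slope [-0.0005 -0.0788] resid 0.0005 th 0.09353493627213932 y range [-0.17976831  0.17960299]
side 7250 [ 0.734  -0.0238] 0.2693 0.4066 5.34 0.0577
front slope [-0.0003 -0.1332] resid 0.0008 th 0.0931603876319549 y range [-0.20188932  0.15928992]
[[-0.92   0.392  0.   ]
 [ 0.392  0.92   0.   ]
 [ 0.     0.    -1.   ]]
[[ 0.    -0.946 -0.324  0.083]
 [ 1.     0.    -0.    -0.001]
 [ 0.    -0.324  0.946 -0.176]
 [ 0.     0.     0.     1.   ]]
```

The shelf centre is at (0.681, -0.050) with a yaw of 5.36°, and the fitted size matches the given one. I'll turn the tool to the shelf's heading with its x axis towards the robot, and keep that heading throughout.

Emit:
jog_arm(plan=[{"dp": [0,0,2.5],"spin": -0.124,"gripper": 8.5},{"dp": [0,0,2.5],"spin": -0.124,"gripper": 8.5},{"dp": [0,0,2.5],"spin": -0.124,"gripper": 8.5},{"dp": [0,0,1.5],"spin": -0.124,"gripper": 8.5}])

```text
t: 1.55
eef_pos: [0.2347, 0.5509, 0.105]
orientation: [0.154, -3.137, 0.003]
contact_force: [-0.0, -0.3, -0.2]
grip_width: 0.0847
grasp_force: 0.0
```

```bash
cat >> h.py <<'E'
C=np.array([.6809,-.0499]); TH=.0935
EX=np.array([np.cos(TH),np.sin(TH)]); EY=np.array([-EX[1],EX[0]])
def sh(x,y): return C+x*EX+y*EY      # shelf -> world
def toshelf(p): d=np.asarray(p)[:2]-C; return np.array([d@EX,d@EY])
def legs(*tg):
    """print successive tool-frame moves (cm) through world targets, from the present pose"""
    s,p,R=st(); yaw=np.arctan2(-R[1,0],-R[0,0]); print('spin err',round(yaw-TH,4),'pos',p.round(4),'shelf',toshelf(p).round(4),'w',round(s['grip_width'],4),'F',s['contact_force'].round(1))
    for t in tg:
        t=np.array(t); d=100*(R.T@(t-p)); print(d.round(2),'rows',np.ceil(np.linalg.norm(d)/5)); p=t
E
python3 - <<'E'
from h import *
a=[.4717,.284]; f=sh(-.095,-.044)
legs([*a,.1],[*a,.004],[*a,.08],[*sh(-.14,-.044),.08],[*sh(-.14,-.044),.004],[*f,.004])
E
```

```text
spin err 0.0048 pos [0.2347 0.5509 0.105 ] shelf [-0.3881  0.6398] w 0.0847 F [-0.  -0.3 -0.2]
[-20.96 -28.89   0.53] rows 8.0
[-0.01  0.02  9.6 ] rows 2.0
[ 0.01 -0.01 -7.6 ] rows 2.0
[ -3.52 -39.61   0.07] rows 8.0
[-0.01  0.01  7.6 ] rows 2.0
[-4.5  -0.02 -0.  ] rows 1.0
```

Emit:
jog_arm(plan=[{"dp": [-2.62,-3.61,0],"spin": 0,"gripper": 8.5},{"dp": [-2.62,-3.61,0],"spin": 0,"gripper": 8.5},{"dp": [-2.62,-3.61,0],"spin": 0,"gripper": 8.5},{"dp": [-2.62,-3.61,0],"spin": 0,"gripper": 8.5}])

```text
t: 1.95
eef_pos: [0.3538, 0.4168, 0.107]
orientation: [-0.147, 3.138, 0.0]
contact_force: [1.0, 0.6, 0.8]
grip_width: 0.085
grasp_force: 0.0
```

Emit:
jog_arm(plan=[{"dp": [-2.62,-3.61,0],"spin": 0,"gripper": 8.5},{"dp": [-2.62,-3.61,0],"spin": 0,"gripper": 8.5},{"dp": [-2.62,-3.61,0],"spin": 0,"gripper": 8.5},{"dp": [-2.62,-3.62,0.3],"spin": 0.005,"gripper": 8.5},{"dp": [0,0,0],"spin": 0,"gripper": 8.5}])

```text
t: 2.45
eef_pos: [0.4739, 0.28, 0.1039]
orientation: [-0.129, 3.138, -0.002]
contact_force: [-0.8, 0.2, -0.6]
grip_width: 0.085
grasp_force: 0.0
```

Run:
```python
from h import *
a=[.4717,.284]
legs([*a,.1],[*a,.004])
w=bot.read_camera('wrist'); cv2.imwrite('pics/w1.png',w['frame'])
```

```text
spin err -0.0116 pos [0.4739 0.28   0.1039] shelf [-0.1753  0.3478] w 0.085 F [-0.8  0.2 -0.6]
[0.18 0.42 0.39] rows 1.0
[0.01 0.01 9.6 ] rows 2.0
```

View pics/w1.png

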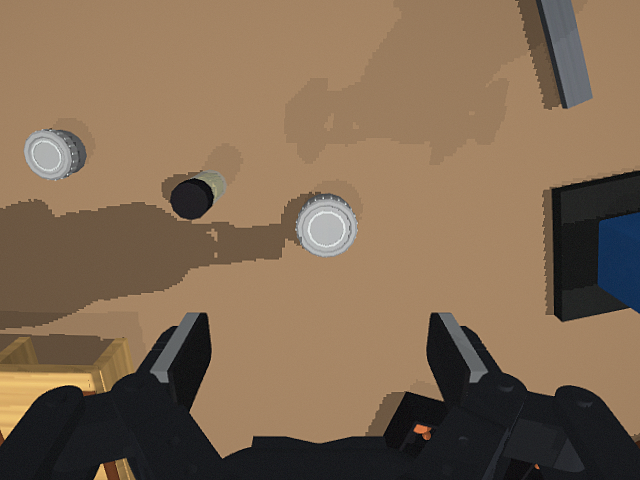

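The wrist view has tin_43 at (327,228), nearly midway between the fingers, and vial_l well clear at (190,198). Descending and gripping.

Emit:
jog_arm(plan=[{"dp": [0.18,0.42,1.0],"spin": -0.011,"gripper": 8.5},{"dp": [0,0,4.5],"spin": 0,"gripper": 8.5},{"dp": [0,0,4.3],"spin": 0,"gripper": 8.5},{"dp": [0,0,0],"spin": 0,"gripper": 8.5},{"dp": [0,0,0],"spin": 0,"gripper": 3}])

```text
t: 3.0
eef_pos: [0.4668, 0.2885, 0.0056]
orientation: [0.159, -3.135, 0.002]
contact_force: [-0.2, 0.0, 0.0]
grip_width: 0.0726
grasp_force: 0.0
```

Emit:
jog_arm(plan=[{"dp": [0,0,0],"spin": 0,"gripper": 3},{"dp": [0,0,0],"spin": 0,"gripper": 3},{"dp": [0,0,0],"spin": 0,"gripper": 3},{"dp": [0,0,0],"spin": 0,"gripper": 3}])

```text
t: 3.4
eef_pos: [0.4694, 0.2883, 0.0071]
orientation: [-0.156, 3.136, 0.001]
contact_force: [0.5, -0.8, -0.7]
grip_width: 0.0299
grasp_force: 0.0
```

The fingers closed to 30 mm with no force, so I'm looking at what happened.

```bash
python3 - <<'E'
from h import *
legs()
shot('wrist','w2'); c=shot('side','s2')
cv2.imwrite('pics/s2c.png',cv2.resize(c['frame'][60:300,130:410],None,fx=2.5,fy=2.5))
E
python3 -c "
import cv2,numpy as np
a=cv2.imread('pics/w2.png');b=cv2.imread('pics/s2c.png')
b=cv2.resize(b,(400,343));a=cv2.resize(a,(400,300));a=cv2.copyMakeBorder(a,0,43,0,0,0);cv2.imwrite('pics/j2.png',np.hstack([a,b]))"
```

```text
spin err 0.0057 pos [0.4694 0.2883 0.0071] shelf [-0.179   0.3565] w 0.0299 F [ 0.5 -0.8 -0.7]
```

View pics/j2.png

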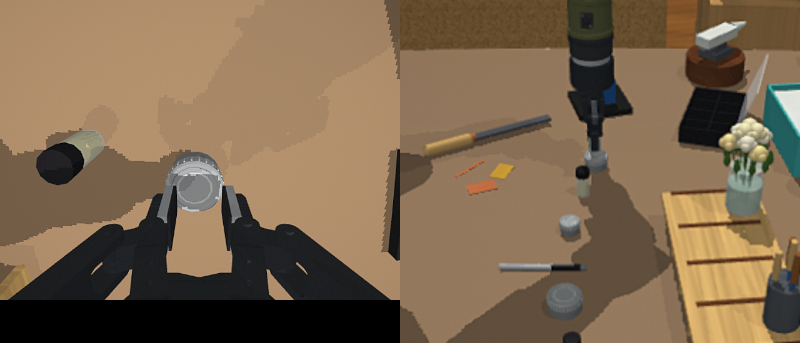

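```bash
cat >> h.py <<'E'
def wcloud():
    s,p,R=st(); c=bot.read_camera('wrist'); T=c['tool_from_camera']
    c['R']=T[:3,:3].T; c['t']=-T[:3,:3].T@T[:3,3]   # cloud() then gives tool coords
    return cloud(c), p, R, c
E
python3 - <<'E'
from h import *
L,p,R,c=wcloud(); W=L@R.T+p
m=(W[...,2]>.012)&(W[...,2]<.04)&(L[...,0]>-.01)&(L[...,0]<.06)&(abs(L[...,1])<.04)
v,u=np.nonzero(m); print(len(v)); P=W[m]
print(np.histogram(P[:,2],bins=np.arange(.012,.042,.002)))
q=(abs(P[:,2]-.026)<.0035); print('tin tool',cv2.minEnclosingCircle(L[m][q][:,:2].astype(np.float32)))
# finger tips: lowest z of things by columns
for nm,(u0,u1,v0,v1) in dict(l=(250,290,300,420),r=(350,395,300,420)).items():
    A=L[v0:v1,u0:u1].reshape(-1,3); A=A[~np.isnan(A[:,0])]; print(nm,A[np.argsort(A[:,2])[[0,len(A)//4,len(A)//2]]].round(3).tolist())
t=bot.read_camera('top'); W=cloud(t)
d=np.hypot(W[...,0]-.46,W[...,1]-.284)<.06
P=W[d&(abs(W[...,2]-.0275)<.004)]; print('top',len(P),P.mean(0),P.min(0),P.max(0))
E
```

```text
4811
(array([  12,   74,  125,  149,  179, 1931, 2324,   17,    0,    0,    0,
          0,    0,    0]), array([0.012, 0.014, 0.016, 0.018, 0.02 , 0.022, 0.024, 0.026, 0.028,
       0.03 , 0.032, 0.034, 0.036, 0.038, 0.04 ]))
tin tool ((-0.000931265065446496, -0.0039011137560009956), 0.02122623100876808)
l [[0.018, -0.015, -0.109], [-0.007, -0.017, -0.072], [0.007, -0.024, -0.057]]
r [[0.019, 0.013, -0.109], [0.012, 0.016, -0.079], [-0.004, 0.014, -0.061]]
top 71 [0.45943468 0.28226623 0.02574793] [0.44971521 0.26478161 0.02353542] [0.49190138 0.29849669 0.0305274 ]
```

Run:
```python
from h import *
L,p,R,c=wcloud(); W=L@R.T+p
print('bench',np.nanmedian(W[20:100,250:400,2]))
for v in range(280,420,10): print(v,[ (u,*(1000*L[v,u]).round(0).astype(int)) if not np.isnan(L[v,u,0]) else (u,) for u in (262,274,286,298,320,350,362,374,386)])
cv2.imwrite('pics/w3.png',cv2.resize(c['frame'][220:440,180:460],None,fx=2.5,fy=2.5))
```

```text
bench -0.0011693616759579474
280 [(262, np.int64(-3), np.int64(-30), np.int64(8)), (274, np.int64(9), np.int64(-21), np.int64(-18)), (286, np.int64(9), np.int64(-15), np.int64(-18)), (298, np.int64(9), np.int64(-10), np.int64(-18)), (320, np.int64(10), np.int64(0), np.int64(-19)), (350, np.int64(10), np.int64(13), np.int64(-19)), (362, np.int64(-3), np.int64(22), np.int64(8)), (374, np.int64(-2), np.int64(28), np.int64(7)), (386, np.int64(-3), np.int64(35), np.int64(8))]
290 [(262, np.int64(-8), np.int64(-30), np.int64(8)), (274, np.int64(5), np.int64(-21), np.int64(-18)), (286, np.int64(4), np.int64(-15), np.int64(-18)), (298, np.int64(4), np.int64(-10), np.int64(-18)), (320, np.int64(4), np.int64(0), np.int64(-18)), (350, np.int64(5), np.int64(14), np.int64(-18)), (362, np.int64(-8), np.int64(22), np.int64(7)), (374, np.int64(-8), np.int64(28), np.int64(7)), (386, np.int64(-8), np.int64(35), np.int64(7))]
300 [(262, np.int64(-15), np.int64(-31), np.int64(9)), (274, np.int64(11), np.int64(-18), np.int64(-40)), (286, np.int64(0), np.int64(-15), np.int64(-19)), (298, np.int64(-1), np.
[... 4577 characters left out ...]
20, np.int64(-82), np.int64(0), np.int64(9)), (350, np.int64(-81), np.int64(18), np.int64(8)), (362, np.int64(-80), np.int64(25), np.int64(7)), (374, np.int64(18), np.int64(12), np.int64(-102)), (386, np.int64(18), np.int64(15), np.int64(-102))]
410 [(262, np.int64(18), np.int64(-14), np.int64(-106)), (274, np.int64(-89), np.int64(-27), np.int64(8)), (286, np.int64(-87), np.int64(-20), np.int64(7)), (298, np.int64(-88), np.int64(-13), np.int64(7)), (320, np.int64(-87), np.int64(0), np.int64(6)), (350, np.int64(-89), np.int64(18), np.int64(8)), (362, np.int64(-87), np.int64(25), np.int64(7)), (374, np.int64(17), np.int64(12), np.int64(-104)), (386, np.int64(17), np.int64(15), np.int64(-104))]
```

View pics/w3.png

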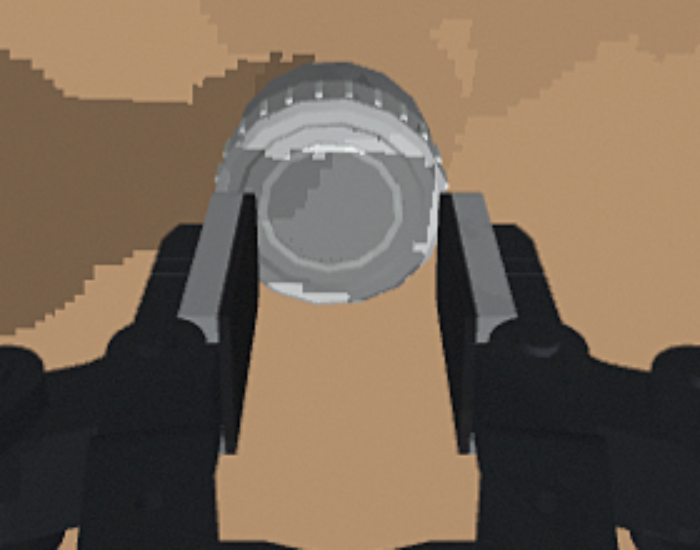

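The picture shows the pads ending above the lid, with tip rows near v=295 and pad tips about 36 mm behind the reported TCP. They closed over the tin, which hasn't moved. I'll open and measure where the real tips are at the width that matters.

Emit:
jog_arm(plan=[{"dp": [0,0,-1],"spin": 0,"gripper": 5.5},{"dp": [0,0,0],"spin": 0,"gripper": 5.5},{"dp": [0,0,0],"spin": 0,"gripper": 5.5},{"dp": [0,0,0],"spin": 0,"gripper": 5.5}])

```text
t: 4.05
eef_pos: [0.4687, 0.2879, 0.0161]
orientation: [-0.156, 3.138, 0.0]
contact_force: [-0.0, 0.9, -0.7]
grip_width: 0.0547
grasp_force: 0.0
```

```bash
cat >> h.py <<'E'
def tips():
    L,p,R,c=wcloud()
    for sgn in(-1,1):
        m=(L[...,2]<-.005)&(L[...,2]>-.09)&(abs(L[...,0])<.014)&(L[...,1]*sgn>.003)&(L[...,1]*sgn<.06)
        m&=(L@R.T+p)[...,2]>.032
        A=L[m]; z=np.sort(A[:,2]); i=np.argsort(-A[:,2])[:8]; print('tip',sgn,len(A),A[i].round(3)[::3].tolist(),'inner y',np.min(abs(A[:,1])).round(4))
E
python3 - <<'E'
from h import *
legs(); tips()
E
```

```text
spin err 0.0057 pos [0.4687 0.2879 0.0161] shelf [-0.1798  0.3561] w 0.0547 F [-0.   0.9 -0.7]
tip -1 5901 [[-0.007, -0.029, -0.036], [-0.007, -0.028, -0.037], [0.001, -0.029, -0.038]] inner y 0.0264
tip 1 5933 [[-0.008, 0.027, -0.037], [0.002, 0.027, -0.037], [-0.006, 0.027, -0.037]] inner y 0.025
```

The true tips sit about 36 mm behind the reported TCP at this opening and are centred laterally. I'll go down step by step, watching the force.

Emit:
jog_arm(plan=[{"dp": [0,-0.3,0],"spin": 0,"gripper": 6},{"dp": [0,0,1.5],"spin": 0,"gripper": 6},{"dp": [0,0,1.5],"spin": 0,"gripper": 6},{"dp": [0,0,0],"spin": 0,"gripper": 6}])

```text
t: 4.5
eef_pos: [0.4672, 0.2836, -0.0158]
orientation: [0.155, -3.135, 0.003]
contact_force: [-0.3, -0.8, 0.8]
grip_width: 0.0602
grasp_force: 0.0
```

Emit:
jog_arm(plan=[{"dp": [0,0,0.7],"spin": 0,"gripper": 6},{"dp": [0,0,0.6],"spin": 0,"gripper": 6},{"dp": [0,0,0],"spin": 0,"gripper": 6}])

```text
t: 4.8
eef_pos: [0.4686, 0.2846, -0.0275]
orientation: [0.156, -3.137, 0.001]
contact_force: [0.1, -0.3, -0.7]
grip_width: 0.0598
grasp_force: 0.0
```

Run:
```python
from h import *
legs(); tips()
```

```text
spin err 0.0057 pos [ 0.4686  0.2846 -0.0275] shelf [-0.1802  0.3529] w 0.0598 F [ 0.1 -0.3 -0.7]
tip -1 4113 [[0.007, -0.04, -0.06], [0.011, -0.032, -0.06], [0.011, -0.031, -0.06]] inner y 0.0292
tip 1 4149 [[0.011, 0.032, -0.06], [0.011, 0.036, -0.06], [0.007, 0.038, -0.06]] inner y 0.0277
```

Emit:
jog_arm(plan=[{"dp": [0,0,0],"spin": 0,"gripper": 3.5},{"dp": [0,0,0],"spin": 0,"gripper": 3.5},{"dp": [0,0,0],"spin": 0,"gripper": 3.5},{"dp": [0,0,0],"spin": 0,"gripper": 3.5}])

```text
t: 5.25
eef_pos: [0.4695, 0.2852, -0.0263]
orientation: [-0.156, 3.137, 0.001]
contact_force: [-2.5, -1.1, 5.6]
grip_width: 0.0407
grasp_force: 60.6
```

Gripped at 60 N. I'll lift it and carry it to the front of bay 3.

Emit:
jog_arm(plan=[{"dp": [0,0,-3],"spin": 0,"gripper": 3.5},{"dp": [0,0,-4],"spin": 0,"gripper": 3.5},{"dp": [-0.4,-4,-0.5],"spin": 0,"gripper": 3.5},{"dp": [-0.4,-4.5,0],"spin": 0,"gripper": 3.5},{"dp": [-0.4,-4.5,0],"spin": 0,"gripper": 3.5}])

```text
t: 5.75
eef_pos: [0.4941, 0.1558, 0.0485]
orientation: [-0.158, 3.136, 0.0]
contact_force: [1.5, -1.4, -1.3]
grip_width: 0.0409
grasp_force: 60.9
```

Emit:
jog_arm(plan=[{"dp": [-0.4,-4.5,0],"spin": 0,"gripper": 3.5},{"dp": [-0.4,-4.5,0],"spin": 0,"gripper": 3.5},{"dp": [-0.4,-4.5,0],"spin": 0,"gripper": 3.5},{"dp": [-0.4,-4.5,0],"spin": 0,"gripper": 3.5},{"dp": [-0.4,-4.5,0],"spin": 0,"gripper": 3.5}])

```text
t: 6.25
eef_pos: [0.5359, -0.067, 0.048]
orientation: [-0.156, 3.138, 0.0]
contact_force: [1.0, 0.3, -0.7]
grip_width: 0.041
grasp_force: 60.9
```

Emit:
jog_arm(plan=[{"dp": [0,-3,0],"spin": 0,"gripper": 3.5},{"dp": [0,0,0],"spin": 0,"gripper": 3.5}])

```text
t: 6.45
eef_pos: [0.5393, -0.0988, 0.0479]
orientation: [-0.148, 3.138, -0.002]
contact_force: [0.1, 0.9, -1.0]
grip_width: 0.0412
grasp_force: 61.0
```

Run:
```python
from h import *
legs([*sh(-.15,-.044),.045],[*sh(-.15,-.044),-.024],[*sh(-.097,-.044),-.024])
```

```text
spin err 0.0008 pos [ 0.5393 -0.0988  0.0479] shelf [-0.1456 -0.0355] w 0.0412 F [ 0.1  0.9 -1. ]
[ 0.45 -0.85  0.29] rows 1.0
[0.   0.01 6.9 ] rows 2.0
[-5.3 -0.   0. ] rows 2.0
```

Emit:
jog_arm(plan=[{"dp": [0,-0.85,3.2],"spin": 0,"gripper": 3.5},{"dp": [0,0,4.0],"spin": 0,"gripper": 3.5},{"dp": [-2.5,0,0],"spin": 0,"gripper": 3.5},{"dp": [-2.4,0,0],"spin": 0,"gripper": 3.5},{"dp": [0,0,0],"spin": 0,"gripper": 3.5}])

```text
t: 6.95
eef_pos: [0.5906, -0.0977, -0.0244]
orientation: [-0.158, 3.137, 0.0]
contact_force: [1.0, 0.1, -2.0]
grip_width: 0.0407
grasp_force: 71.5
```

Run:
```python
from h import *
legs()
L,p,R,c=wcloud(); W=L@R.T+p
S=(W[...,:2]-C)@np.c_[EX,EY]
m=(W[...,2]>.018)&(W[...,2]<.032)&(L[...,0]>-.03)&(L[...,0]<.04)&(abs(L[...,1])<.019)
print('tin',S[m].min(0),S[m].max(0),np.percentile(W[m][:,2],[5,50,90]))
cv2.imwrite('pics/w4.png',c['frame'])
```

```text
spin err 0.0069 pos [ 0.5906 -0.0977 -0.0244] shelf [-0.0944 -0.0392] w 0.0407 F [ 1.   0.1 -2. ]
tin [-0.11289822 -0.0582149 ] [-0.0699871  -0.02016282] [0.02455488 0.03025254 0.03123872]
```

View pics/w4.png

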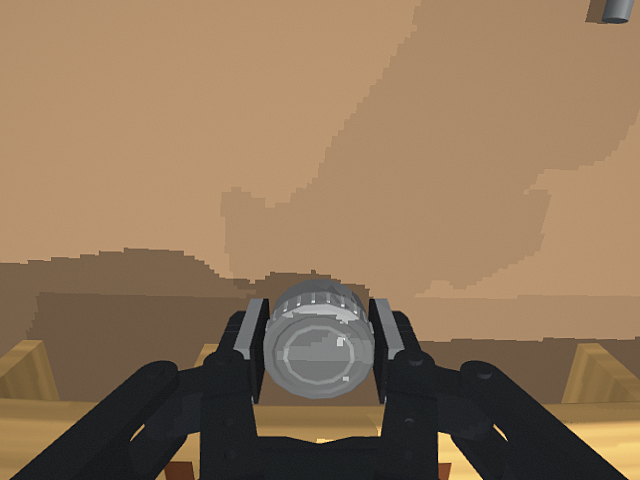

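The wrist view shows the tin at (320,355) in front of bay 3, whose left wall is near u=215, with its front edge just under the board. I'll lower it, release, back off, narrow the fingers, and then push briskly so it glides inside.

Emit:
jog_arm(plan=[{"dp": [0,0,0.25],"spin": 0,"gripper": 3.5},{"dp": [0,0,0],"spin": 0,"gripper": 6.5},{"dp": [0,0,0],"spin": 0,"gripper": 6.5},{"dp": [0,0,0],"spin": 0,"gripper": 6.5},{"dp": [0,0,0],"spin": 0,"gripper": 6.5}])

```text
t: 7.5
eef_pos: [0.5885, -0.0988, -0.0262]
orientation: [-0.156, 3.137, -0.0]
contact_force: [0.5, 0.3, 0.8]
grip_width: 0.0649
grasp_force: 0.0
```

Emit:
jog_arm(plan=[{"dp": [2.2,0,0],"spin": 0,"gripper": 6.5},{"dp": [2.3,0,0],"spin": 0,"gripper": 6.5},{"dp": [0,0,0],"spin": 0,"gripper": 2},{"dp": [0,0,0],"spin": 0,"gripper": 2},{"dp": [0,0,0],"spin": 0,"gripper": 2}])

```text
t: 8.0
eef_pos: [0.545, -0.1033, -0.026]
orientation: [-0.156, 3.136, -0.001]
contact_force: [-0.2, 0.2, -1.1]
grip_width: 0.0223
grasp_force: 0.0
```

```bash
cat >> h.py <<'E'
def tin(h,r,ylim=.05):
    """tin lid seen by the wrist, in shelf coordinates and relative to the tool"""
    L,p,R,c=wcloud(); W=L@R.T+p; S=(W[...,:2]-C)@np.c_[EX,EY]
    m=(abs(W[...,2]-h)<.005)&(L[...,0]<-.0)&(L[...,0]>-.15)&(abs(L[...,1])<ylim)&(S[...,0]<-.081)
    if m.sum()<20: print('tin not seen'); return c
    A=S[m]; print('tin px',m.sum(),'near edge',np.percentile(A[:,0],1).round(4),'y mid',(np.percentile(A[:,1],[1,99]).mean()).round(4),'yw',np.ptp(A[:,1]).round(4),'tool rel',np.percentile(L[m][:,0],99).round(4),'z',np.median(W[m][:,2]).round(4))
    return c
E
python3 - <<'E'
from h import *
legs(); tips(); c=tin(.026,.0215)
E
```

```text
spin err 0.0057 pos [ 0.545  -0.1033 -0.026 ] shelf [-0.1402 -0.0405] w 0.0223 F [-0.2  0.2 -1.1]
tip -1 6447 [[0.011, -0.017, -0.058], [0.012, -0.017, -0.058], [0.008, -0.023, -0.058]] inner y 0.0115
tip 1 6401 [[0.011, 0.013, -0.058], [0.007, 0.02, -0.058], [0.008, 0.019, -0.058]] inner y 0.0101
tin px 3674 near edge -0.1365 y mid -0.0409 yw 0.0309 tool rel -0.0039 z 0.0239
```

Emit:
jog_arm(plan=[{"dp": [-4.5,0,0],"spin": 0,"gripper": 2},{"dp": [0,0,0],"spin": 0,"gripper": 2},{"dp": [0,0,0],"spin": 0,"gripper": 2},{"dp": [4,0,0],"spin": 0,"gripper": 2},{"dp": [4,0,0],"spin": 0,"gripper": 2}])

```text
t: 8.6
eef_pos: [0.5085, -0.1067, -0.0264]
orientation: [-0.157, 3.136, -0.001]
contact_force: [-0.3, -0.2, 0.2]
grip_width: 0.0202
grasp_force: 0.0
```

```bash
sed -i 's/(L\[...,0\]<-.0)/(L[...,0]<-.013)/' h.py
python3 - <<'E'
from h import *
legs(); c=tin(.026,.0215); cv2.imwrite('pics/w5.png',c['frame'])
E
```

```text
spin err 0.0066 pos [ 0.5085 -0.1067 -0.0264] shelf [-0.177  -0.0405] w 0.0202 F [-0.3 -0.2  0.2]
tin not seen
```

View pics/w5.png

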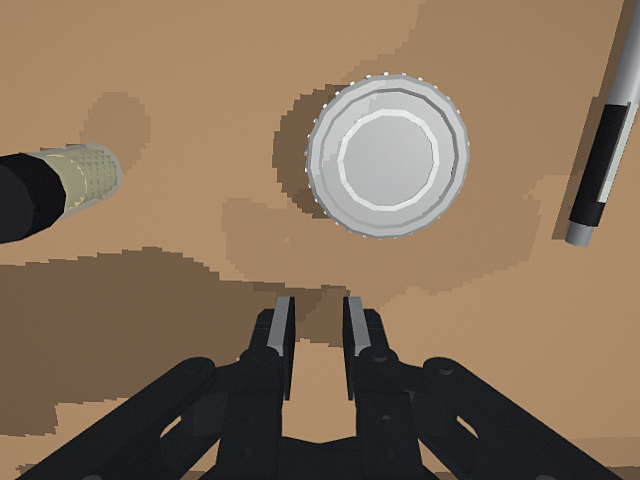

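Bay 3's front is clear, so tin_43 has gone inside; I'll confirm later. tin_52 sits at (388,155) behind the tool. Taking it next.

Emit:
jog_arm(plan=[{"dp": [0,0,-4],"spin": 0,"gripper": 7.5},{"dp": [0,0,-3],"spin": 0,"gripper": 7.5},{"dp": [3.4,1,0],"spin": 0,"gripper": 7.5},{"dp": [3.4,1,0],"spin": 0,"gripper": 7.5},{"dp": [0,0,0],"spin": 0,"gripper": 7.5}])

```text
t: 9.15
eef_pos: [0.4332, -0.0924, 0.043]
orientation: [0.155, -3.134, -0.002]
contact_force: [-0.4, 0.0, -0.3]
grip_width: 0.0746
grasp_force: 0.0
```

```bash
cat >> h.py <<'E'
def lid(h):
    """lid circle nearest the tool, wrist camera, tool coordinates -> correction in cm"""
    L,p,R,c=wcloud(); W=L@R.T+p
    m=(abs(W[...,2]-h)<.0045)&(np.hypot(L[...,0],L[...,1])<.05)
    cc,r=cv2.minEnclosingCircle(L[m][:,:2].astype(np.float32)); b=(L[m][:,:2].min(0)+L[m][:,:2].max(0))/2
    print('lid px',m.sum(),'circle',np.round(np.array(cc)*100,2),'r',round(r*100,2),'bbox mid',(b*100).round(2),'z',np.median(W[m][:,2]).round(4))
E
python3 - <<'E'
from h import *
legs([.4395,-.0928,-.0275]); lid(.029)
E
```

```text
spin err 0.0055 pos [ 0.4332 -0.0924  0.043 ] shelf [-0.2506 -0.0192] w 0.0746 F [-0.4  0.  -0.3]
[-0.65 -0.11  7.05] rows 2.0
lid px 6420 circle [-0.63 -0.07] r 2.66 bbox mid [-0.61 -0.08] z 0.0271
```

Emit:
jog_arm(plan=[{"dp": [-0.6,-0.1,2.5],"spin": 0,"gripper": 7.5},{"dp": [0,0,4.4],"spin": 0,"gripper": 7.5},{"dp": [0,0,0],"spin": 0,"gripper": 4.5},{"dp": [0,0,0],"spin": 0,"gripper": 4.5},{"dp": [0,0,0],"spin": 0,"gripper": 4.5}])

```text
t: 9.7
eef_pos: [0.4465, -0.0941, -0.0241]
orientation: [-0.156, 3.136, -0.001]
contact_force: [0.5, 0.2, -0.6]
grip_width: 0.0502
grasp_force: 62.2
```

Emit:
jog_arm(plan=[{"dp": [0,0,0],"spin": 0,"gripper": 4.5},{"dp": [0,0,0],"spin": 0,"gripper": 4.5}])

```text
t: 9.9
eef_pos: [0.4466, -0.0941, -0.0243]
orientation: [-0.156, 3.135, -0.001]
contact_force: [-0.3, -1.0, -2.1]
grip_width: 0.0502
grasp_force: 62.3
```

Run:
```python
from h import *
s,p,R=st(); z=p[2]
legs([*p[:2],.03],[*sh(-.15,.044),.03],[*sh(-.15,.044),z+.002],[*sh(-.097,.044),z+.002])
```

```text
spin err 0.0057 pos [ 0.4466 -0.0941 -0.0243] shelf [-0.2374 -0.0221] w 0.0502 F [-0.3 -1.  -2.1]
[-0.01 -0.   -5.43] rows 2.0
[-8.78  6.56  0.02] rows 3.0
[0.01 0.   5.23] rows 2.0
[-5.3  -0.03  0.01] rows 2.0
```

Emit:
jog_arm(plan=[{"dp": [0,0,-3.5],"spin": 0,"gripper": 4.5},{"dp": [-1,1,-2],"spin": 0,"gripper": 4.5},{"dp": [-3.8,2.8,0],"spin": 0,"gripper": 4.5},{"dp": [-3.8,2.8,0],"spin": 0,"gripper": 4.5},{"dp": [0,0,2.2],"spin": 0,"gripper": 4.5}])

```text
t: 10.4
eef_pos: [0.5338, -0.0166, 0.0116]
orientation: [-0.161, 3.124, 0.001]
contact_force: [0.1, -1.1, -1.9]
grip_width: 0.0499
grasp_force: 63.0
```

Emit:
jog_arm(plan=[{"dp": [0,0,3],"spin": 0,"gripper": 4.5},{"dp": [0,0,0],"spin": 0,"gripper": 4.5}])

```text
t: 10.6
eef_pos: [0.5229, -0.0192, -0.0244]
orientation: [0.157, -3.135, -0.0]
contact_force: [-1.1, 0.1, -1.2]
grip_width: 0.05
grasp_force: 63.2
```

Run:
```python
from h import *
legs([*sh(-.097,.044),-.022],[*sh(-.097,.044),-.0243])
c=shot('wrist','w6')
```

```text
spin err 0.0065 pos [ 0.5229 -0.0192 -0.0244] shelf [-0.1545  0.0454] w 0.05 F [-1.1  0.1 -1.2]
[-5.74 -0.17 -0.25] rows 2.0
[-0.   -0.    0.23] rows 1.0
```

View pics/w6.png

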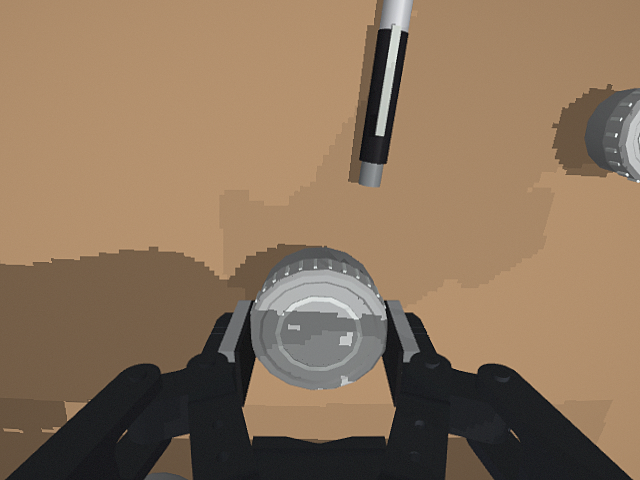

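tin_52 is held at (318,325), and tin_43's lid just shows at (165,475) under the shelf. Next is the forward move, release, back-off and push.

Emit:
jog_arm(plan=[{"dp": [-2.8,0,-0.1],"spin": 0,"gripper": 4.5},{"dp": [-2.9,0,0],"spin": 0,"gripper": 4.5},{"dp": [0,0,0.1],"spin": 0,"gripper": 4.5},{"dp": [0,0,0],"spin": 0,"gripper": 7},{"dp": [0,0,0],"spin": 0,"gripper": 7}])

```text
t: 11.15
eef_pos: [0.5801, -0.0143, -0.0218]
orientation: [0.155, -3.138, 0.0]
contact_force: [-0.9, -0.9, 0.2]
grip_width: 0.0697
grasp_force: 0.0
```

Emit:
jog_arm(plan=[{"dp": [0,0,0],"spin": 0,"gripper": 7},{"dp": [2.4,0,0],"spin": 0,"gripper": 7},{"dp": [2.5,0,0],"spin": 0,"gripper": 7},{"dp": [0,0,0],"spin": 0,"gripper": 2.4},{"dp": [0,0,0],"spin": 0,"gripper": 2.4}])

```text
t: 11.65
eef_pos: [0.532, -0.019, -0.022]
orientation: [-0.155, 3.137, -0.0]
contact_force: [0.0, 0.6, -0.3]
grip_width: 0.0421
grasp_force: 0.0
```

Emit:
jog_arm(plan=[{"dp": [0,0,0],"spin": 0,"gripper": 2.4},{"dp": [0,0,0],"spin": 0,"gripper": 2.4}])

```text
t: 11.85
eef_pos: [0.5335, -0.0188, -0.0222]
orientation: [-0.156, 3.136, -0.0]
contact_force: [0.5, -0.1, 0.4]
grip_width: 0.0241
grasp_force: 0.0
```

Run:
```python
from h import *
legs([*sh(-.095,.044),-.0243]); tin(.029,.026)
```

```text
spin err 0.0058 pos [ 0.5335 -0.0188 -0.0222] shelf [-0.1439  0.0447] w 0.0241 F [ 0.5 -0.1  0.4]
[-4.89 -0.1   0.22] rows 1.0
tin px 5001 near edge -0.1254 y mid 0.0442 yw 0.0363 tool rel -0.0185 z 0.0269
```

Emit:
jog_arm(plan=[{"dp": [-4.85,0,0],"spin": 0,"gripper": 2.4},{"dp": [0,0,0],"spin": 0,"gripper": 2.4},{"dp": [0,0,0],"spin": 0,"gripper": 2.4},{"dp": [4,0,0],"spin": 0,"gripper": 2.4},{"dp": [0,0,0],"spin": 0,"gripper": 2.4}])

```text
t: 12.4
eef_pos: [0.5328, -0.0181, -0.0241]
orientation: [0.155, -3.129, -0.001]
contact_force: [-0.5, 0.3, 0.3]
grip_width: 0.0237
grasp_force: 0.0
```

```bash
cat >> h.py <<'E'
def under():
    """anything standing under/near the shelf front, from the wrist: per bay the lowest shelf-x of points z .008-.04"""
    L,p,R,c=wcloud(); W=L@R.T+p; S=(W[...,:2]-C)@np.c_[EX,EY]
    for n,y in enumerate((.132,.044,-.044,-.132),1):
        m=(W[...,2]>.01)&(W[...,2]<.037)&(abs(S[...,1]-y)<.035)&(S[...,0]>-.14)&(S[...,0]<.08)&(abs(L[...,2]+.02)<.06)&((abs(L[...,0])>.02)|(abs(L[...,1])>.06))
        if m.sum()>15: print('bay',n,m.sum(),'near x',np.percentile(S[m][:,0],2).round(4),'z max',np.percentile(W[m][:,2],95).round(3),'y',np.percentile(S[m][:,1],[2,98]).round(3))
        else: print('bay',n,'nothing',m.sum())
    return c
E
python3 - <<'E'
from h import *
legs(); tin(.029,.026); under()
E
```

```text
spin err 0.0054 pos [ 0.5328 -0.0181 -0.0241] shelf [-0.1445  0.0454] w 0.0237 F [-0.5  0.3  0.3]
tin not seen
bay 1 nothing 0
bay 2 nothing 0
bay 3 17 near x -0.0478 z max 0.012 y [-0.027 -0.024]
bay 4 nothing 0
```

Emit:
jog_arm(plan=[{"dp": [1,0,-4],"spin": 0,"gripper": 6},{"dp": [1,1,-3],"spin": 0,"gripper": 6},{"dp": [2.3,3.4,0],"spin": 0,"gripper": 6},{"dp": [2.3,3.4,0],"spin": 0,"gripper": 6},{"dp": [2,3.4,0],"spin": 0,"gripper": 6}])

```text
t: 13.0
eef_pos: [0.4444, 0.086, 0.0486]
orientation: [-0.154, 3.135, 0.001]
contact_force: [0.1, 2.0, -0.5]
grip_width: 0.0598
grasp_force: 0.0
```

Emit:
jog_arm(plan=[{"dp": [0,0,0],"spin": 0,"gripper": 6},{"dp": [0,0,0],"spin": 0,"gripper": 6}])

```text
t: 13.2
eef_pos: [0.4451, 0.0857, 0.0484]
orientation: [-0.159, 3.135, 0.0]
contact_force: [0.2, 0.3, -0.6]
grip_width: 0.06
grasp_force: 0.0
```

Run:
```python
from h import *
legs([.4356,.0906,-.0275]); lid(.023)
```

```text
spin err 0.0077 pos [0.4451 0.0857 0.0484] shelf [-0.2221  0.157 ] w 0.06 F [ 0.2  0.3 -0.6]
[0.92 0.59 7.58] rows 2.0
lid px 2690 circle [0.87 0.65] r 1.76 bbox mid [0.88 0.66] z 0.0212
```

Emit:
jog_arm(plan=[{"dp": [0.9,0.65,2.6],"spin": 0,"gripper": 6},{"dp": [0,0,4.9],"spin": 0,"gripper": 6},{"dp": [0,0,0],"spin": 0,"gripper": 2.6},{"dp": [0,0,0],"spin": 0,"gripper": 2.6},{"dp": [0,0,0],"spin": 0,"gripper": 2.6}])

```text
t: 13.75
eef_pos: [0.4365, 0.0903, -0.0259]
orientation: [-0.154, 3.136, 0.0]
contact_force: [1.3, 0.4, -0.2]
grip_width: 0.0319
grasp_force: 59.4
```

Emit:
jog_arm(plan=[{"dp": [0,0,0],"spin": 0,"gripper": 2.6},{"dp": [0,0,0],"spin": 0,"gripper": 2.6}])

```text
t: 13.95
eef_pos: [0.4361, 0.0907, -0.0261]
orientation: [-0.155, 3.135, 0.001]
contact_force: [-0.3, -0.2, -0.1]
grip_width: 0.0319
grasp_force: 59.4
```

Run:
```python
from h import *
s,p,R=st(); z=p[2]; print(s['grasp_force'])
legs([*p[:2],.03],[*sh(-.15,-.132),.03],[*sh(-.15,-.132),z],[*sh(-.097,-.132),z])
```

```text
59.42082345485687
spin err 0.0054 pos [ 0.4361  0.0907 -0.0261] shelf [-0.2306  0.1628] w 0.0319 F [-0.3 -0.2 -0.1]
[-0.02  0.   -5.61] rows 2.0
[-7.900e+00 -2.953e+01  1.000e-02] rows 7.0
[ 0.02 -0.    5.61] rows 2.0
[-5.3  -0.03  0.01] rows 2.0
```

Emit:
jog_arm(plan=[{"dp": [0,0,-3.5],"spin": 0,"gripper": 2.6},{"dp": [-1.1,-4.2,-2.5],"spin": 0,"gripper": 2.6},{"dp": [-1.1,-4.2,0],"spin": 0,"gripper": 2.6},{"dp": [-1.1,-4.2,0],"spin": 0,"gripper": 2.6},{"dp": [-1.1,-4.2,0],"spin": 0,"gripper": 2.6}])

```text
t: 14.45
eef_pos: [0.4962, -0.0739, 0.0339]
orientation: [-0.156, 3.135, -0.001]
contact_force: [0.6, 1.2, -0.7]
grip_width: 0.0318
grasp_force: 59.8
```

Emit:
jog_arm(plan=[{"dp": [-1.1,-4.2,0],"spin": 0,"gripper": 2.6},{"dp": [-1.1,-4.2,0],"spin": 0,"gripper": 2.6},{"dp": [-1.3,-4.3,0],"spin": 0,"gripper": 2.6},{"dp": [0,0,3],"spin": 0,"gripper": 2.6},{"dp": [0,0,2.5],"spin": 0,"gripper": 2.6}])

```text
t: 14.95
eef_pos: [0.5441, -0.1973, -0.022]
orientation: [-0.152, 3.135, -0.002]
contact_force: [-0.5, -0.8, -1.3]
grip_width: 0.0315
grasp_force: 59.9
```

Emit:
jog_arm(plan=[{"dp": [0,0,0],"spin": 0,"gripper": 2.6},{"dp": [0,0,0],"spin": 0,"gripper": 2.6}])

```text
t: 15.15
eef_pos: [0.542, -0.195, -0.022]
orientation: [0.156, -3.137, -0.0]
contact_force: [-0.2, 0.2, -0.2]
grip_width: 0.0319
grasp_force: 59.9
```

Run:
```python
from h import *
s,p,R=st(); print(s['grasp_force'])
legs([*sh(-.097,-.132),-.025],[*sh(-.097,-.132),-.0261]); under()
```

```text
59.86759543418884
spin err 0.0058 pos [ 0.542 -0.195 -0.022] shelf [-0.1518 -0.1315] w 0.0319 F [-0.2  0.2 -0.2]
[-5.48 -0.08  0.29] rows 2.0
[-0.   -0.    0.11] rows 1.0
bay 1 nothing 0
bay 2 nothing 1
bay 3 nothing 0
bay 4 nothing 0
```

Emit:
jog_arm(plan=[{"dp": [-2.7,0,0],"spin": 0,"gripper": 2.6},{"dp": [-2.7,0,0],"spin": 0,"gripper": 2.6},{"dp": [0,0,0.4],"spin": 0,"gripper": 2.6},{"dp": [0,0,0],"spin": 0,"gripper": 5.5},{"dp": [0,0,0],"spin": 0,"gripper": 5.5}])

```text
t: 15.7
eef_pos: [0.5967, -0.1897, -0.0251]
orientation: [-0.157, 3.136, -0.001]
contact_force: [0.0, -0.1, -0.1]
grip_width: 0.0549
grasp_force: 0.0
```

Emit:
jog_arm(plan=[{"dp": [0,0,0],"spin": 0,"gripper": 5.5},{"dp": [2,0,0],"spin": 0,"gripper": 5.5},{"dp": [2.1,0,0],"spin": 0,"gripper": 5.5},{"dp": [0,0,0],"spin": 0,"gripper": 1.4},{"dp": [0,0,0],"spin": 0,"gripper": 1.4}])

```text
t: 16.2
eef_pos: [0.5554, -0.194, -0.0262]
orientation: [-0.155, 3.137, -0.0]
contact_force: [-0.0, 0.3, -0.4]
grip_width: 0.027
grasp_force: 0.0
```

Emit:
jog_arm(plan=[{"dp": [0,0,0],"spin": 0,"gripper": 1.4},{"dp": [0,0,0],"spin": 0,"gripper": 1.4}])

```text
t: 16.4
eef_pos: [0.5563, -0.1939, -0.0263]
orientation: [-0.156, 3.137, -0.0]
contact_force: [1.1, 0.5, -0.1]
grip_width: 0.014
grasp_force: 0.0
```

Run:
```python
from h import *
legs([*sh(-.095,-.132),-.0255]); tin(.023,.017)
```

```text
spin err 0.006 pos [ 0.5563 -0.1939 -0.0263] shelf [-0.1375 -0.1318] w 0.014 F [ 1.1  0.5 -0.1]
[-4.25 -0.05 -0.08] rows 1.0
tin px 2574 near edge -0.1084 y mid -0.1322 yw 0.0247 tool rel -0.0292 z 0.0209
```

Emit:
jog_arm(plan=[{"dp": [-4.3,0,0],"spin": 0,"gripper": 1.4},{"dp": [0,0,0],"spin": 0,"gripper": 1.4},{"dp": [0,0,0],"spin": 0,"gripper": 1.4},{"dp": [4,0,0],"spin": 0,"gripper": 1.4},{"dp": [0,0,0],"spin": 0,"gripper": 1.4}])

```text
t: 16.95
eef_pos: [0.5515, -0.1927, -0.0279]
orientation: [0.154, -3.131, -0.003]
contact_force: [-1.0, 0.8, -0.0]
grip_width: 0.014
grasp_force: 0.0
```

Run:
```python
from h import *
legs(); tin(.023,.017); under()
```

```text
spin err 0.0046 pos [ 0.5515 -0.1927 -0.0279] shelf [-0.1421 -0.1301] w 0.014 F [-1.   0.8 -0. ]
tin not seen
bay 1 nothing 0
bay 2 27 near x -0.0467 z max 0.012 y [0.032 0.035]
bay 3 nothing 0
bay 4 nothing 0
```

Emit:
jog_arm(plan=[{"dp": [0,0,-4.5],"spin": 0,"gripper": 8.5},{"dp": [0,0,-4],"spin": 0,"gripper": 8.5},{"dp": [3.7,-2.9,0],"spin": 0.005,"gripper": 8.5},{"dp": [3.7,-2.9,0],"spin": 0,"gripper": 8.5},{"dp": [3.7,-2.9,0],"spin": 0,"gripper": 8.5}])

```text
t: 17.55
eef_pos: [0.4566, -0.2923, 0.0598]
orientation: [-0.15, 3.135, -0.003]
contact_force: [0.7, -0.9, -1.0]
grip_width: 0.0844
grasp_force: 0.0
```

Emit:
jog_arm(plan=[{"dp": [0,0,0],"spin": 0,"gripper": 8.5},{"dp": [0,0,0],"spin": 0,"gripper": 8.5}])

```text
t: 17.75
eef_pos: [0.4565, -0.2919, 0.0592]
orientation: [-0.144, 3.136, -0.001]
contact_force: [0.7, 0.8, 0.0]
grip_width: 0.085
grasp_force: 0.0
```

Run:
```python
from h import *
legs([.4497,-.2895,-.0275]); lid(.033); tips()
```

```text
spin err -0.0016 pos [ 0.4565 -0.2919  0.0592] shelf [-0.246 -0.22 ] w 0.085 F [0.7 0.8 0. ]
[0.68 0.31 8.67] rows 2.0
lid px 8837 circle [0.75 0.32] r 3.15 bbox mid [0.76 0.3 ] z 0.0311
tip -1 4512 [[-0.007, -0.043, -0.045], [-0.002, -0.043, -0.046], [0.001, -0.043, -0.046]] inner y 0.0424
tip 1 4532 [[-0.003, 0.042, -0.045], [-0.002, 0.042, -0.046], [-0.003, 0.042, -0.046]] inner y 0.041
```

Emit:
jog_arm(plan=[{"dp": [0.7,0.3,3.7],"spin": 0,"gripper": 8.5},{"dp": [0,0,4.9],"spin": 0,"gripper": 8.5},{"dp": [0,0,0],"spin": 0,"gripper": 8.5},{"dp": [0,0,0],"spin": 0,"gripper": 5.4},{"dp": [0,0,0],"spin": 0,"gripper": 5.4}])

```text
t: 18.35
eef_pos: [0.451, -0.289, -0.0252]
orientation: [-0.15, 3.136, -0.003]
contact_force: [1.5, -0.5, -0.0]
grip_width: 0.0601
grasp_force: 65.7
```

Emit:
jog_arm(plan=[{"dp": [0,0,0],"spin": 0,"gripper": 5.4},{"dp": [0,0,0],"spin": 0,"gripper": 5.4}])

```text
t: 18.55
eef_pos: [0.4511, -0.2894, -0.0252]
orientation: [-0.148, 3.134, -0.003]
contact_force: [0.2, 1.3, 7.6]
grip_width: 0.06
grasp_force: 65.7
```

Run:
```python
from h import *
s,p,R=st(); z=p[2]; print(s['grasp_force'])
legs([*p[:2],z+.08],[*sh(-.16,.132),z+.08],[*sh(-.16,.132),z],[*sh(-.097,.132),z])
```

```text
65.69961905479431
spin err 0.0011 pos [ 0.4511 -0.2894 -0.0252] shelf [-0.2512 -0.217 ] w 0.06 F [0.2 1.3 7.6]
[-0.03 -0.02 -8.  ] rows 2.0
[-9.16 34.89 -0.04] rows 8.0
[0.03 0.02 8.  ] rows 2.0
[-6.3  -0.01  0.02] rows 2.0
```

Emit:
jog_arm(plan=[{"dp": [0,0,-3.8],"spin": 0,"gripper": 5.4},{"dp": [0,0,-4.4],"spin": 0,"gripper": 5.4},{"dp": [-1.15,4.36,0],"spin": 0,"gripper": 5.4},{"dp": [-1.15,4.36,0],"spin": 0,"gripper": 5.4},{"dp": [-1.15,4.36,0],"spin": 0,"gripper": 5.4}])

```text
t: 19.05
eef_pos: [0.4717, -0.1542, 0.0559]
orientation: [-0.145, 3.136, -0.001]
contact_force: [0.6, -0.1, -1.5]
grip_width: 0.0599
grasp_force: 66.1
```

Emit:
jog_arm(plan=[{"dp": [-1.15,4.36,0],"spin": 0,"gripper": 5.4},{"dp": [-1.15,4.36,0],"spin": 0,"gripper": 5.4},{"dp": [-1.15,4.36,0],"spin": 0,"gripper": 5.4},{"dp": [-1.15,4.36,0],"spin": 0,"gripper": 5.4},{"dp": [-1.15,4.36,0],"spin": 0,"gripper": 5.4}])

```text
t: 19.55
eef_pos: [0.5081, 0.0694, 0.0555]
orientation: [-0.148, 3.136, 0.0]
contact_force: [1.1, -0.5, -1.1]
grip_width: 0.06
grasp_force: 66.1
```

Emit:
jog_arm(plan=[{"dp": [0,0,0],"spin": 0,"gripper": 5.4},{"dp": [0,0,3.8],"spin": 0,"gripper": 5.4},{"dp": [0,0,4],"spin": 0,"gripper": 5.4},{"dp": [0,0,0],"spin": 0,"gripper": 5.4}])

```text
t: 19.95
eef_pos: [0.5043, 0.0668, -0.0266]
orientation: [0.148, -3.132, 0.001]
contact_force: [-0.5, 0.1, -1.5]
grip_width: 0.0601
grasp_force: 76.2
```

Run:
```python
from h import *
s,p,R=st(); print(s['grasp_force'])
legs([*sh(-.097,.132),-.0235]); under()
```

```text
76.2104594707489
spin err 0.0007 pos [ 0.5043  0.0668 -0.0266] shelf [-0.165   0.1326] w 0.0601 F [-0.5  0.1 -1.5]
[-6.79 -0.07 -0.35] rows 2.0
bay 1 560 near x -0.1399 z max 0.034 y [0.119 0.145]
bay 2 nothing 0
bay 3 nothing 0
bay 4 nothing 0
```

Emit:
jog_arm(plan=[{"dp": [-3.3,0,-0.1],"spin": 0,"gripper": 5.4},{"dp": [-3.4,0,0],"spin": 0,"gripper": 5.4},{"dp": [0,0,0.2],"spin": 0,"gripper": 5.4},{"dp": [0,0,0],"spin": 0,"gripper": 8.2},{"dp": [0,0,0],"spin": 0,"gripper": 8.2}])

```text
t: 20.5
eef_pos: [0.5748, 0.0735, -0.0231]
orientation: [-0.147, 3.136, 0.0]
contact_force: [0.1, 0.1, 0.6]
grip_width: 0.0819
grasp_force: 0.0
```

Emit:
jog_arm(plan=[{"dp": [0,0,0],"spin": 0,"gripper": 8.2},{"dp": [2.6,0,0],"spin": 0,"gripper": 8.2},{"dp": [2.6,0,0],"spin": 0,"gripper": 8.2},{"dp": [0,0,0],"spin": 0,"gripper": 2.8},{"dp": [0,0,0],"spin": 0,"gripper": 2.8}])

```text
t: 21.0
eef_pos: [0.5225, 0.0689, -0.0238]
orientation: [-0.148, 3.137, 0.0]
contact_force: [1.2, 0.3, -0.4]
grip_width: 0.0551
grasp_force: 0.0
```

Emit:
jog_arm(plan=[{"dp": [0,0,0],"spin": 0,"gripper": 2.8},{"dp": [0,0,0],"spin": 0,"gripper": 2.8},{"dp": [0,0,0],"spin": 0,"gripper": 2.8}])

```text
t: 21.3
eef_pos: [0.5233, 0.0689, -0.0244]
orientation: [-0.148, 3.137, 0.0]
contact_force: [0.5, 0.1, -0.1]
grip_width: 0.0278
grasp_force: 0.0
```

Run:
```python
from h import *
legs([*sh(-.095,.132),-.0255]); tin(.033,.031)
```

```text
spin err 0.0007 pos [ 0.5233  0.0689 -0.0244] shelf [-0.1458  0.133 ] w 0.0278 F [ 0.5  0.1 -0.1]
[-5.08 -0.11  0.11] rows 2.0
tin px 4443 near edge -0.1249 y mid 0.1324 yw 0.0389 tool rel -0.021 z 0.0309
```

Emit:
jog_arm(plan=[{"dp": [-5,0,0],"spin": 0,"gripper": 2.8},{"dp": [0,0,0],"spin": 0,"gripper": 2.8},{"dp": [0,0,0],"spin": 0,"gripper": 2.8},{"dp": [3.5,0,0],"spin": 0,"gripper": 2.8},{"dp": [3.5,0,0],"spin": 0,"gripper": 2.8}])

```text
t: 21.85
eef_pos: [0.5017, 0.0669, -0.0245]
orientation: [-0.148, 3.137, 0.0]
contact_force: [-0.1, -0.4, 0.7]
grip_width: 0.0278
grasp_force: 0.0
```

Run:
```python
from h import *
legs(); tin(.033,.031); under()
```

```text
spin err 0.0007 pos [ 0.5017  0.0669 -0.0245] shelf [-0.1675  0.133 ] w 0.0278 F [-0.1 -0.4  0.7]
tin not seen
bay 1 nothing 0
bay 2 nothing 0
bay 3 nothing 0
bay 4 nothing 0
```

Emit:
jog_arm(plan=[{"dp": [0,1,-4.5],"spin": 0,"gripper": 2.8},{"dp": [0,3,-4],"spin": 0,"gripper": 2.8},{"dp": [0,3,-4],"spin": 0,"gripper": 2.8},{"dp": [0,0,0],"spin": 0,"gripper": 2.8}])

```text
t: 22.35
eef_pos: [0.4999, 0.1405, 0.1067]
orientation: [-0.153, 3.127, 0.006]
contact_force: [0.5, -0.5, 0.4]
grip_width: 0.0279
grasp_force: 0.0
```

Run:
```python
from h import *
c=under(); cv2.imwrite('pics/v1.png',c['frame'])
```

```text
bay 1 nothing 0
bay 2 nothing 0
bay 3 nothing 0
bay 4 nothing 0
```

Emit:
jog_arm(plan=[{"dp": [0,-5,0],"spin": 0,"gripper": 2.8},{"dp": [0,-5,0],"spin": 0,"gripper": 2.8},{"dp": [0,-5,0],"spin": 0,"gripper": 2.8},{"dp": [0,-5,0],"spin": 0,"gripper": 2.8},{"dp": [0,0,0],"spin": 0,"gripper": 2.8}])

```text
t: 22.9
eef_pos: [0.514, -0.0684, 0.0995]
orientation: [0.136, -3.138, 0.004]
contact_force: [-0.2, 0.6, -1.2]
grip_width: 0.0281
grasp_force: 0.0
```

Run:
```python
from h import *
c=under(); 
a=cv2.imread('pics/v1.png'); cv2.imwrite('pics/v2.png',np.vstack([a[240:480],c['frame'][240:480]]))
```

```text
bay 1 nothing 0
bay 2 nothing 0
bay 3 nothing 0
bay 4 nothing 0
```

View pics/v2.png

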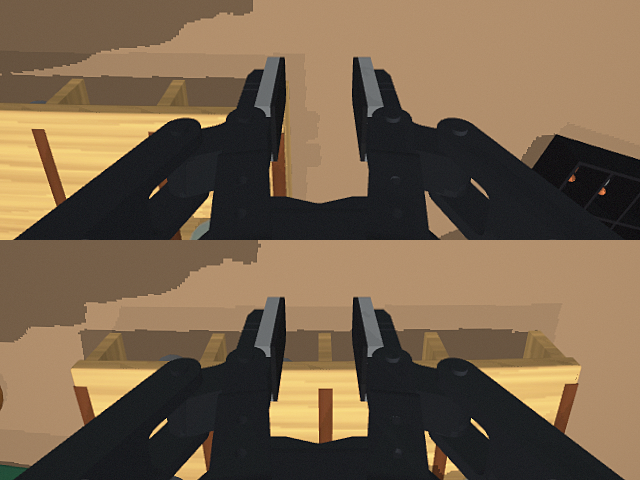

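In the lower half, the walls are at u≈105, 212, 325, 432 and 545, and the bay mouths are clear; tin_34's top just shows at (172,356). A last check with the top camera for bystanders, and for any tin that may be behind the shelf.

Run:
```python
from h import *
c=bot.read_camera('top'); cv2.imwrite('pics/top9.png',c['frame'])
for n in['tin_62','vial_l','pen','hammer']: print(n,[(np.round(d['position'],3).tolist(),round(d['p'],2)) for d in bot.find_in(n,'top')[:5]])
c=bot.read_camera('wrist'); print('wrist',c['mtx'].round(0).tolist(),c['k1'],[(np.round(d['position'],3).tolist(),round(d['p'],2)) for d in bot.find_in('tin_62','wrist')[:5]])
```

```text
tin_62 [([0.703, 0.091, 0.199], 0.19)]
vial_l []
pen []
hammer [([0.521, -0.468, 0.019], 0.59)]
wrist [[387.0, 0.0, 318.0], [0.0, 387.0, 237.0], [0.0, 0.0, 1.0]] -0.05017023201005721 [([0.64, -0.183, 0.002], 0.56)]
```

View pics/top9.png

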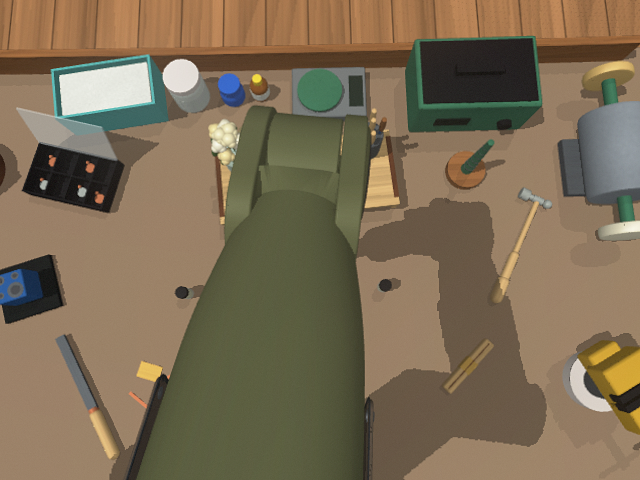

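The vials at (182,293) and (385,285) and the hammer haven't moved, and no tin is outside the shelf. The wrist view sees tin_34 well inside bay 4. Handing in.

```bash
python3 -c "
from rig import bot
print(bot.hand_in())"
```

```text
the job is handed in; nothing more can be done
None
```

I slid all four tins into their bays, 62, 52, 43, 34 from the jar end to the file pot, and handed the job in at about 23 s; tin_62's depth I judged only from its clear bay mouth, and the arm hid the pen in the last check.

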